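# Swap the empty shaker in the clip rack for the full one

### The arm

A 6-joint arm with a two-finger parallel gripper is mounted at the origin on the work surface. World frame = base frame: x ahead of the robot, y to its left, z up, the work surface at z = 0. Lengths are in m, angles in rad, forces in N, time in s.
With the tool pointing down it reaches from about 0.35 to 0.95 m from the base axis. Payload 17.4 kg.
Tool frame: the origin (TCP) lies at the very end of the fingers, on their centre line; the grasp point (between the pads) lies 19 mm behind it; z points along the fingers, x is the direction in which the jaws open and shut, and the axes are right-handed (so a half turn about z gives the same grasp; the last joint's range is limited). The gripper opens to 93 mm and grips with 3 to 60 N. Pads are 15 mm wide; open, the fingers measure 128 mm over their backs; the gripper's body (75 mm by 188 mm) begins 65 mm behind the grasp point.
Start: joints at [-1.283, 0.116, 1.442, -0, 1.584, -0.038], TCP at [0.216, -0.64, 0.219] pointing down, gripper open.
Joint ranges: [-2.83, 2.83], [-0.83, 2.19], [0.07, 2.5], [-1.14, 4.28], [0.01, 3], [-2.97, 2.97]. Speed limits (rad/s): [1.89, 1.89, 2.22, 3.14, 3.14, 3.14].

### API

Orientations are given as a unit quaternion [x, y, z, w].
In Python, from plant import bot gives the robot as it stands.
- The arm moves only by the tool move_arm, never from a script. Its argument "series" is a list of rows, each an object with "travel": the shift along the tool's x, y, z in m, a list of three; "twist": the turn, a rotation vector about the tool's x, y, z in rad, a list of three; "fingers": the closure in counts, from 0 (fully open) to 255 (shut). A call has 1 to 20 rows; each row is the pose to reach, as a shift and turn from the pose measured when the call began, along the tool's axes at that moment; what a row does not reach only later rows make up. A row lasts 1/10 s, in which the tool goes at most 50 mm and 8.59 degrees, less where a joint would pass 70% of its speed; a pose out of reach is approached as far as the arm can. A call with a gripper value outside its range is refused whole. The fingers move at their own pace and stop on an object; "grip_force" is the grip in N (left out, the last holds). Time passes only in rows, so rows that repeat a pose let the fingers close. It gives the time, the measured TCP pose, the force and the opening at its end, in the units of the state.
- bot.state(): the state, without advancing time (a new reading comes with each control period).
- bot.read_camera(name): name is "side" or "top"; returns (picture, depth): 480x640x3 uint8, red, green, blue; 480x640 float32, m along the optical axis (not along the pixel's ray), 0 where there is no reading.
- bot.get_calibration(name): a dict with "vfov" (degrees; the focal length in pixels is half the picture's height over the tangent of half this angle, whatever the lens; pixels are square), "cx", "cy" (the principal point, pixels), "dist" ([k1, k2, p1, p2, k3] as OpenCV has them; the pictures are not rectified), "eye" and "orientation" of the camera in the world. Camera axes: x right, y up, looking along -z (the intrinsics and any distortion apply to the point x, -y, -z); pixel columns grow to the right and rows downward; lengths in m; the calibration is good to about 2 mm. A picture is of the moment at which its call begins. get_calibration takes no time and is no camera call.
- bot.sign_off(): hands the job in, once; it reports no verdict.
The state is a dict: "time_s": time; "joint_pos": joint angles; "qvel": joint speeds; "joint_torque": joint torques, N m; "ee_pos": TCP position; "ee_rot": TCP orientation; "force": force on the tool from outside, world axes, zero at the start; "wrist_torque": the same for the moment, N m; "finger_gap": finger opening in m.
Only numpy, scipy, OpenCV 4.12 (cv2) and the standard library are available. Lean on these libraries where they do the work, as an engineer would, in place of code of your own. Each camera call takes 0.05 s, during which the arm holds its last target.

### The job

The orange-capped spice shaker in the sloping clip rack is empty: pull it out of its spring clips and lay it in the free cradle of the wire refill rack, without dropping it. Then take the full orange-capped shaker from the refill rack and snap it sideways into the two clips the empty one came from, cap end up the slope, pressed fully home in both clips and let go. Leave the other shakers and everything else where they are.

Things in the scene. Friction and masses are not known exactly. Their poses are not given: they have to be found in the camera images.
- shaker_empty: the empty spice shaker, clipped in the sloping rack at the start: a smooth steel cylinder with an orange cap at one end, 32 mm in diameter, 140 mm long over all, about 0.11 kg. Origin: its centre, on its axis. x: along the axis towards the cap; at the start z points square out of the rack's face. Its middle 50 mm (where to grip) are free of clips and saddles.
- shaker_full: the full spice shaker, the same shape, size, orange cap and axes, about 0.19 kg, lying in one cradle of the wire refill rack at the start; at the start x (towards the cap) points roughly away from the robot and z up.
- shaker_full_cap (a point): the centre of the full shaker's cap end, on its axis, 70 mm from its centre.
- clips_empty: the place in the row that holds the empty shaker at the start: two spring clips fixed to the rack. Origin: the centre of a fully seated shaker, on its axis, 100 mm above the counter. x: along the seated shaker, up the slope (40 deg from level, rising away from the robot); y: along the row; z: square out of the face, up and towards the robot, 40 deg from vertical. Shakers go in and out along z.
- clip_upper (a point): the upper spring clip of that place: two jaws of bent steel strip 12 mm wide, 38 mm up the slope from the place's centre; this point is on the seated shaker's axis. Lips 10 mm above the axis, 25 mm apart when empty, flared to 18 mm above it. The two clips together resist entry with up to 15 N, 20 to 12 mm above the seat, then draw the shaker home onto rubber pads; pulling out takes up to 20 N.
- clip_lower (a point): the lower spring clip, the same, 38 mm down the slope. The two rails under the clips are 24 mm wide, 24 to 33 mm below the seated axis; between them, under the shaker's middle, is a 52 mm gap, free for fingertips to 32 mm below the axis.
- rack: the sloping wooden countertop rack, fixed, 345 mm wide, with a row of four such places 86 mm apart (y = -129, -43, 43, 129 mm, 100 mm up), all full at the start, caps up the slope. A ledge stands 8 mm beyond the lower end of a centred shaker. Origin: centre of its underside, x away from the robot, y along the row.
- saddle_free: the free cradle of the refill rack: two V-shaped saddles of 6 mm grey wire, 45 mm before and behind its centre. Origin: the centre of a shaker lying in it, on its axis, 44 mm above the counter. x: along a lying shaker; y: towards the next cradle, 84 mm apart; z: up. The wires rise to the height of the axis, 57 mm apart there; between the saddles it is free to the tray's floor 40 mm below the axis.
- tray: the wire refill rack's white drip tray, fixed, 170 x 262 mm, rim 16 mm high, carrying three cradles side by side at y = -84, 0 and 84 mm: one holds the full shaker, one a white-capped spare, one is free. Origin: centre of its underside, x roughly away from the robot, z up.
- shaker_spare: a white-capped shaker lying in the third cradle, not to be disturbed; origin at its centre, x towards its cap.
- shaker_green: a green-capped shaker clipped in the rack, not to be disturbed; origin and axes as for the others.
- shaker_red: a red-capped shaker clipped in the rack, not to be disturbed.
- shaker_yellow: a yellow-capped shaker clipped in the rack, not to be disturbed.
- mill: a steel pepper mill standing on the counter left of the chopping board, 52 mm across, 165 mm high, origin under its centre.
- mug: a white mug on the counter, 80 mm across, 90 mm high, origin under its centre.
- bowl: a blue bowl on the counter, 120 mm across, 55 mm high, origin under its centre.
- canister: a blue canister on the counter, 84 mm across, 130 mm high, origin under its centre.
- spatula: a flat wooden spatula lying on the white chopping board (fixed, 200 x 300 x 12 mm) between the robot and the rack, 250 mm long.
There are look-alikes about, which are no part of the job. What is shaped like the shaker_full but pink or purple is not meant.

How it is judged:
By the outcome, as a careful person would: the job done as asked, in the order asked, and still so for the second after the job is handed in, with the robot touching nothing.
It also fails if it takes over 61 s, if anything falls off the work surface, if the arm or the gripper's body presses on something with over 40 N, if the wrist force passes 120 N, or if a joint passes its speed limit or range.

## Working session

There is one attempt and no reset: what is moved stays moved. The work goes in short steps, Python scripts to look and compute and a tool call to move; the robot and the scene stay as the last step left them, time stands still between calls to the robot, and variables do not carry over. Pictures are saved under pics/ and viewed, and the job is handed in when it is done.

Besides the shell and the picture viewer there is one more tool, called as name(argument=value, ...), one argument or row to a line, values as JSON. move_arm: Moves the arm, as the interface text tells. Its arguments: {"type":"object","properties":{"series":{"type":"array","items":{"type":"object","properties":{"travel":{"type":"array","items":{"type":"number"}},"twist":{"type":"array","items":{"type":"number"}},"fingers":{"type":"number"}}}},"grip_force":{"type":"number"}},"required":["series"]}

```bash
ls; mkdir -p pics
cat > h.py <<'E'
import numpy as np, cv2
from scipy.spatial.transform import Rotation as R
from plant import bot
def cal(n):
    c=bot.get_calibration(n); f=240/np.tan(np.radians(c['vfov'])/2)
    K=np.array([[f,0,c['cx']],[0,f,c['cy']],[0,0,1]]); return c,K,np.array(c['dist'],float),np.array(c['eye']),R.from_quat(c['orientation']).as_matrix()
F=np.diag([1,-1,-1.])
def ray(n,uv):
    c,K,d,e,M=cal(n)
    p=cv2.undistortPoints(np.array(uv,float).reshape(-1,1,2),K,d).reshape(-1,2)
    v=np.c_[p,np.ones(len(p))]
    return e,(M@F@v.T).T   # unit depth
def pts(n,uv,depth):
    e,v=ray(n,uv); return e+v*np.asarray(depth)[:,None]
def proj(n,P):
    c,K,d,e,M=cal(n)
    q=(F@M.T@(np.atleast_2d(P)-e).T).T
    return cv2.projectPoints(q,np.zeros(3),np.zeros(3),K,d)[0].reshape(-1,2)
def onplane(n,uv,p0,nrm):
    e,v=ray(n,uv); s=((np.array(p0)-e)@nrm)/(v@nrm); return e+v*s[:,None]
E
python3 - <<'E'
from h import *
for n in('side','top'):
    p,d=bot.read_camera(n); cv2.imwrite(f'pics/{n}0.png',p[:,:,::-1]); np.savez(f'{n}0.npz',p=p,d=d)
    c=cal(n); print(n,c[0])
print(bot.state())
E
```

```text
pics
side {'vfov': 52.627917245307216, 'cx': 320.92850822330786, 'cy': 234.41618074027622, 'dist': array([0.04016385, 0.        , 0.        , 0.        , 0.        ]), 'eye': array([ 0.37544495, -0.95459351,  0.79284882]), 'orientation': array([ 0.44478698, -0.0396435 , -0.08754006,  0.89046599])}
top {'vfov': 55.35959166532028, 'cx': 315.42205531518704, 'cy': 240.83538987585789, 'dist': array([-0.07558799,  0.        ,  0.        ,  0.        ,  0.        ]), 'eye': array([ 0.33004293, -0.06580239,  1.24980666]), 'orientation': array([-0.06462823,  0.06716753,  0.71033524, -0.69766436])}
{'time_s': 0.1, 'joint_pos': array([-1.28284210e+00,  1.16415739e-01,  1.44221580e+00, -1.43637155e-05,
        1.58401649e+00, -3.77512153e-02]), 'qvel': array([ 0.00108372,  0.00018519, -0.00238795, -0.00016137,  0.00141982,
        0.00038888]), 'joint_torque': array([ 1.35312130e-03, -7.22890091e+01, -6.23867369e+01,  7.81512167e-02,
        2.27985496e-02, -7.54545431e-05]), 'ee_pos': array([ 0.21594712, -0.63931627,  0.21798327]), 'ee_rot': array([ 8.12396663e-01, -5.83104951e-01, -4.21175094e-04, -3.17983901e-04]), 'force': array([-0.50620442, -0.56536141, -0.20334272]), 'wrist_torque': array([-0.03243269,  0.03783689,  0.00536054]), 'finger_gap': 0.09336037051514369}
```

View pics/side0.png

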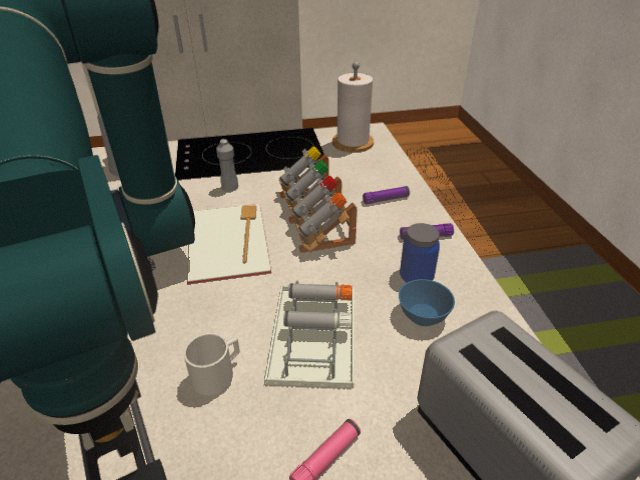

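View pics/top0.png

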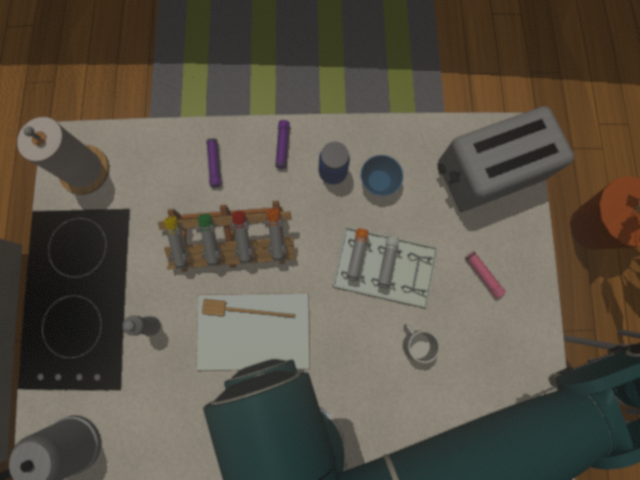

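Top view: orange caps at (274,215), which is in the clip rack, and at (361,234), in the refill rack. The pink (485,275) and purple (213,162), (283,145) cylinders are look-alikes lying loose. The free cradle is around (418,270). I'll enlarge to confirm.

Run:
```python
from h import *
t=np.load('top0.npz')['p'];s=np.load('side0.npz')['p']
a=cv2.resize(t[190:320,150:450,::-1],None,fx=2.6,fy=2.6,interpolation=cv2.INTER_CUBIC)
b=cv2.resize(s[135:400,260:460,::-1],None,fx=2.2,fy=2.2,interpolation=cv2.INTER_CUBIC)
a=cv2.convertScaleAbs(a,alpha=1.6)
cv2.imwrite('pics/c1.png',a);cv2.imwrite('pics/c2.png',b)
```

```text
(no output)
```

View pics/c1.png

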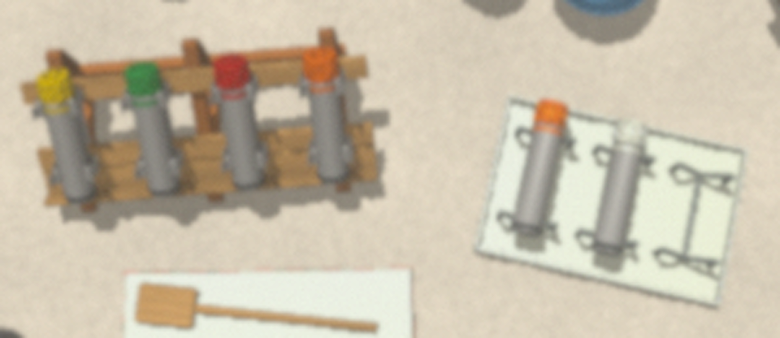

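View pics/c2.png

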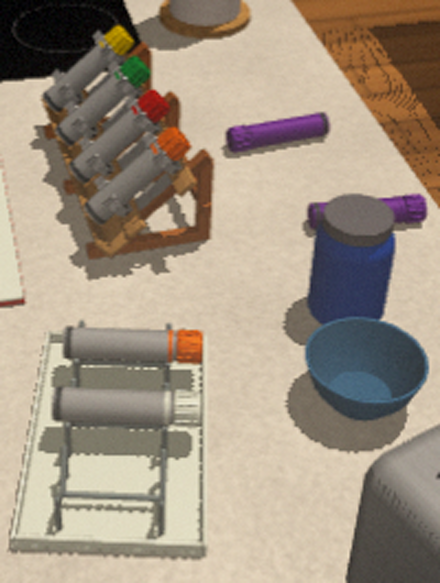

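Confirmed: the empty one is the orange-capped shaker at the right end of the clip rack. The full one is orange-capped in the tray's left cradle, the white spare is in the middle, and the free cradle is on the right. Next I'll measure.

Run:
```python
from h import *
D={n:np.load(n+'0.npz') for n in('side','top')}
# caps by colour in both views
def mask(p,name):
    hsv=cv2.cvtColor(p,cv2.COLOR_RGB2HSV);H,S,V=cv2.split(hsv)
    r={'orange':(6,14,170),'red':(0,5,150),'green':(50,75,120),'yellow':(22,32,150)}[name]
    m=((H>=r[0])&(H<=r[1])&(S>=r[2])&(V>60)).astype(np.uint8)
    if name=='red': m|=((H>174)&(S>150)&(V>60)).astype(np.uint8)
    return m
win={'side':(270,140,360,310),'top':(155,200,380,260)}
for n in D:
    p,d=D[n]['p'],D[n]['d']
    x0,y0,x1,y1=win[n]
    for c in('orange','red','green','yellow'):
        m=np.zeros((480,640),np.uint8);m[y0:y1,x0:x1]=mask(p,c)[y0:y1,x0:x1]
        k,l,st,ce=cv2.connectedComponentsWithStats(m)
        for i in range(1,k):
            if st[i,4]>25:
                ys,xs=np.where((l==i)&(d>0)); P=pts(n,np.c_[xs,ys],d[ys,xs])
                print(n,c,st[i,4],ce[i].round(1),np.median(P,0).round(4))
# grey body points
for n in D:
    p,d=D[n]['p'],D[n]['d']
    ys,xs=np.where(d>0);P=pts(n,np.c_[xs,ys],d[ys,xs])
    k=(P[:,0]>.3)&(P[:,0]<.9)&(abs(P[:,1])<.5)
    z=P[k,2]; print(n,'counter z', np.median(z[abs(z)<.01]), np.std(z[abs(z)<.01]))
```

```text
side orange 41 [324.  158.8] [0.6225 0.2941 0.1137]
side orange 150 [338.4 199.5] [0.6055 0.0228 0.1436]
side orange 154 [345.9 291.7] [ 0.572  -0.2066  0.0558]
side red 134 [329.5 182.5] [0.6005 0.1087 0.1436]
side green 110 [321.2 166.7] [0.5949 0.194  0.1447]
side yellow 121 [313.8 152.7] [0.5901 0.2802 0.1422]
top orange 125 [272.5 214.1] [0.6066 0.0329 0.1483]
top orange 59 [361.4 232.9] [ 0.5739 -0.1944  0.0593]
top red 118 [238.3 216.9] [0.6008 0.1183 0.1494]
top yellow 140 [170.6 222.5] [0.5906 0.2882 0.1467]
side counter z 0.0005343805040611826 0.0023263329816528354
top counter z 0.00058653812354581 0.0030649883376600447
```

```bash
cat > fit.py <<'E'
from h import *
from scipy.optimize import least_squares
def cloud(D,names=('side','top')):
    o=[]
    for n in names:
        d=D[n]['d'];ys,xs=np.where(d>0);P=pts(n,np.c_[xs,ys],d[ys,xs]);o.append(np.c_[P,D[n]['p'][ys,xs]])
    return np.vstack(o)
def cylfit(P,c0,a0,L=.055,r=.016,it=4,tol=.005,rng=.024):
    """P Nx3; refine axis point/direction of known radius; end extents by percentile"""
    c=np.array(c0,float);a=np.array(a0,float)/np.linalg.norm(a0)
    for i in range(it):
        t=(P-c)@a; q=P-c-np.outer(t,a); rr=np.linalg.norm(q,axis=1)
        k=(abs(t)<L)&(rr<(rng if i<2 else r+tol))&(rr>r-(.012 if i<2 else tol))
        Q=P[k]
        u=np.cross(a,[0,0,1]);u/=np.linalg.norm(u);v=np.cross(a,u)
        def f(x):
            cc=c+x[0]*u+x[1]*v;aa=a+x[2]*u+x[3]*v;aa/=np.linalg.norm(aa)
            w=Q-cc;return np.linalg.norm(w-np.outer(w@aa,aa),axis=1)-r
        s=least_squares(f,np.zeros(4),loss='soft_l1',f_scale=.002)
        x=s.x;c=c+x[0]*u+x[1]*v;a=a+x[2]*u+x[3]*v;a/=np.linalg.norm(a)
    t=(P-c)@a;q=P-c-np.outer(t,a);rr=np.linalg.norm(q,axis=1)
    k=(abs(t)<.1)&(rr<r+.003)&(rr>r-.004)
    return c,a,k.sum(),np.sort(t[k]),np.std(f(x))
E
python3 - <<'E'
from fit import *
D={n:np.load(n+'0.npz') for n in('side','top')}
th=np.radians(40); 
# rack x dir approx perpendicular to row
row=np.array([.6066-.5906,.0329-.2882]); yaw=np.arctan2(row[1],row[0])+np.pi/2; print('rack yaw',np.degrees(yaw))
up=np.array([np.cos(th)*np.cos(yaw),np.cos(th)*np.sin(yaw),np.sin(th)])
for names in (('side','top'),('side',),('top',)):
    C=cloud(D,names);P=C[:,:3]
    print(names)
    for nm,cap in dict(empty=(.606,.030,.135),red=(.6,.115,.135),green=(.595,.2,.135),yellow=(.59,.285,.135)).items():
        c,a,n,t,s=cylfit(P,np.array(cap)-.055*up,up)
        print(nm,c.round(4),a.round(3),np.degrees(np.arcsin(a[2])).round(1),np.degrees(np.arctan2(a[1],a[0])).round(1),n,np.percentile(t,[0,1,2,98,99,100]).round(3),s.round(4))
    for nm,cap in dict(full=(.573,-.2,.044),spare=(.55,-.28,.044)).items():
        a0=np.array([np.cos(-.2),np.sin(-.2),0])
        c,a,n,t,s=cylfit(P,np.array(cap)-.06*a0,a0)
        print(nm,c.round(4),a.round(3),np.degrees(np.arctan2(a[1],a[0])).round(1),n,np.percentile(t,[0,1,2,98,99,100]).round(3),s.round(4))
E
```

```text
rack yaw 3.586114672809877
('side', 'top')
empty [0.5641 0.0307 0.0992] [0.761 0.035 0.648] 40.4 2.7 1156 [-0.083 -0.079 -0.07   0.07   0.072  0.074] 0.0021
red [0.5584 0.1165 0.0989] [0.759 0.045 0.649] 40.5 3.4 1150 [-0.083 -0.079 -0.069  0.072  0.072  0.075] 0.0021
green [0.5533 0.2027 0.0989] [0.764 0.033 0.645] 40.1 2.5 1047 [-0.083 -0.078 -0.074  0.071  0.072  0.074] 0.0022
yellow [0.548  0.2879 0.0991] [0.76  0.043 0.648] 40.4 3.2 1025 [-0.082 -0.078 -0.068  0.07   0.071  0.073] 0.0022
full [ 0.5155 -0.1816  0.0438] [ 0.969 -0.248  0.002] -14.3 1456 [-0.068 -0.065 -0.064  0.07   0.071  0.074] 0.0017
spare [ 0.4924 -0.2624  0.0437] [ 0.97  -0.245  0.   ] -14.2 1629 [-0.066 -0.064 -0.063  0.072  0.073  0.076] 0.0017
('side',)
empty [0.5633 0.031  0.1002] [0.76  0.031 0.649] 40.5 2.4 605 [-0.083 -0.08  -0.079  0.068  0.069  0.071] 0.002
red [0.5577 0.1168 0.0997] [0.761 0.034 0.648] 40.4 2.6 545 [-0.083 -0.079 -0.077  0.069  0.07   0.07 ] 0.0021
green [0.5525 0.2024 0.0998] [0.765 0.029 0.644] 40.1 2.2 486 [-0.083 -0.08  -0.078  0.068  0.07   0.071] 0.0022
yellow [0.5474 0.2881 0
[... 313 characters left out ...]
3] 0.0016
('top',)
empty [0.5648 0.0307 0.0984] [0.762 0.037 0.647] 40.3 2.8 576 [-0.081 -0.067 -0.066  0.072  0.073  0.074] 0.0019
red [0.5588 0.1165 0.0983] [0.757 0.055 0.651] 40.6 4.1 593 [-0.082 -0.073 -0.065  0.072  0.073  0.075] 0.0019
green [0.5537 0.2033 0.0984] [0.764 0.042 0.644] 40.1 3.1 596 [-0.08  -0.076 -0.067  0.072  0.073  0.075] 0.0019
yellow [0.5483 0.2878 0.0988] [0.762 0.054 0.646] 40.2 4.0 604 [-0.081 -0.075 -0.064  0.071  0.071  0.073] 0.0019
full [ 0.5155 -0.1817  0.0436] [ 0.968 -0.251  0.002] -14.5 586 [-0.065 -0.064 -0.062  0.071  0.072  0.074] 0.0018
spare [ 0.4923 -0.2628  0.0435] [ 0.971 -0.238  0.001] -13.8 603 [-0.064 -0.062 -0.061  0.073  0.075  0.076] 0.0018
```

```bash
cat > plan.py <<'E'
from h import *
def frame(yaw,tilt=0.,flip=True):
    # tilt: tool z leans forward (away) from straight down; tool y = -shaker axis
    cy,sy=np.cos(yaw),np.sin(yaw)
    z=np.array([np.sin(tilt)*cy,np.sin(tilt)*sy,-np.cos(tilt)])
    ax=np.array([np.cos(tilt)*cy,np.cos(tilt)*sy,np.sin(tilt)])
    y=-ax if flip else ax
    return np.c_[np.cross(y,z),y,z]
def rel(pos,M):
    s=bot.state();R0=R.from_quat(s['ee_rot']).as_matrix()
    tr=R0.T@(np.array(pos)-s['ee_pos']);tw=R.from_matrix(R0.T@M).as_rotvec()
    return tr.round(4),tw.round(4),np.degrees(np.linalg.norm(tw)).round(1)
RACK=np.radians(3.6);T=np.radians(40);TRAY=np.radians(-14.6)
C=np.array([.565,.031,.100]); RM=frame(RACK,T); zc=-RM[:,2]; xc=-RM[:,1]
FULL=np.array([.5184,-.1823,.044]); FREE=np.array([.4756,-.3449,.044])
TM=frame(TRAY)
E
python3 - <<'E'
from fit import *
from plan import *
D={n:np.load(n+'0.npz') for n in('side','top')}
for nm in (('side',),('top',)):
    C_=cloud(D,nm);P=C_[:,:3];G=C_[:,3:].mean(1)
    ax=-TM[:,1]; yy=np.array([-ax[1],ax[0],0])
    q=P-FREE; l=np.c_[q@ax,q@yy,P[:,2]]
    k=(abs(l[:,0])<.06)&(abs(l[:,1])<.04)&(l[:,2]>.022)&(l[:,2]<.06)
    L=l[k]; print(nm,k.sum())
    for sgn in(-1,1):
        S=L[L[:,0]*sgn>.03]; 
        print(sgn,len(S),'x',np.median(S[:,0]).round(4),'y',np.percentile(S[:,1],[2,25,50,75,98]).round(4),'zmax',S[:,2].max().round(4))
        for y in(-1,1):
            U=S[(S[:,1]*y>.015)&(S[:,2]>.03)]; 
            if len(U): print('   side',y,len(U),np.median(U,0).round(4))
    # same for full & spare for compare: tray extents
    k=(P[:,2]>.008)&(P[:,2]<.022)&(abs(l[:,0])<.1)&(l[:,1]>-.06)&(l[:,1]<.24)
    print('tray ext x',np.percentile(l[k,0],[.5,99.5]).round(4),'y',np.percentile(l[k,1],[.5,99.5]).round(4))
pre=C+.14*zc-.019*zc
print('pre',pre, rel(pre,RM)); print('lift', rel([.3,-.35,.42],frame(np.radians(-20))))
E
```

```text
('side',) 220
-1 108 x -0.053 y [-0.0322 -0.0292  0.0073  0.0193  0.0282] zmax 0.0506
   side -1 29 [-0.0531 -0.0299  0.0419]
   side 1 33 [-0.0537  0.0224  0.0424]
1 103 x 0.0358 y [-0.0319 -0.0291  0.0059  0.0174  0.0291] zmax 0.0505
   side -1 32 [ 0.0364 -0.0298  0.0415]
   side 1 32 [0.0355 0.0225 0.0431]
tray ext x [-0.0945  0.078 ] y [-0.0493  0.2123]
('top',) 116
-1 53 x -0.0514 y [-0.0279 -0.018  -0.0023  0.0165  0.03  ] zmax 0.0523
   side -1 15 [-0.0513 -0.0226  0.0411]
   side 1 14 [-0.0513  0.0253  0.0423]
1 60 x 0.0384 y [-0.0288 -0.0172 -0.0024  0.018   0.0308] zmax 0.051
   side -1 18 [ 0.0385 -0.0221  0.042 ]
   side 1 18 [0.0381 0.026  0.0417]
tray ext x [-0.092   0.0793] y [-0.0462  0.2152]
pre [0.48737617 0.02611632 0.19269138] (array([-0.5436, -0.4701,  0.0259]), array([0.6942, 0.0928, 0.2517]), np.float64(42.6))
lift (array([-0.2474, -0.1722, -0.2018]), array([3.000e-04, 1.000e-03, 6.748e-01]), np.float64(38.7))
```

```bash
sed -i 's/FREE=.*/FREE=np.array([.4683,-.3430,.044])/' plan.py
python3 - <<'E'
from plan import *
print(rel(C+.24*zc,RM),C+.24*zc)
E
```

```text
(array([-0.5635, -0.3962, -0.0653]), array([0.6942, 0.0928, 0.2517]), np.float64(42.6)) [0.41103539 0.02131337 0.28385067]
```

move_arm(
  series=[
    {"travel": [0,0,-0.05],"twist": [0,0,0],"fingers": 90},
    {"travel": [0,0,-0.1],"twist": [0,0,0],"fingers": 90},
    {"travel": [0,0,-0.15],"twist": [0,0,0],"fingers": 90},
    {"travel": [-0.04,-0.03,-0.15],"twist": [0.05,0.007,0.02],"fingers": 90},
    {"travel": [-0.08,-0.06,-0.15],"twist": [0.1,0.013,0.036],"fingers": 90},
    {"travel": [-0.2,-0.14,-0.13],"twist": [0.25,0.033,0.09],"fingers": 90},
    {"travel": [-0.4,-0.28,-0.1],"twist": [0.49,0.066,0.18],"fingers": 90},
    {"travel": [-0.5635,-0.396,-0.065],"twist": [0.694,0.093,0.252],"fingers": 90},
    {"travel": [-0.5635,-0.396,-0.065],"twist": [0.694,0.093,0.252],"fingers": 90},
    {"travel": [-0.5635,-0.396,-0.065],"twist": [0.694,0.093,0.252],"fingers": 90},
    {"travel": [-0.5635,-0.396,-0.065],"twist": [0.694,0.093,0.252],"fingers": 90},
    {"travel": [-0.5635,-0.396,-0.065],"twist": [0.694,0.093,0.252],"fingers": 90},
    {"travel": [-0.5635,-0.396,-0.065],"twist": [0.694,0.093,0.252],"fingers": 90},
    {"travel": [-0.5635,-0.396,-0.065],"twist": [0.694,0.093,0.252],"fingers": 90},
    {"travel": [-0.5635,-0.396,-0.065],"twist": [0.694,0.093,0.252],"fingers": 90},
    {"travel": [-0.5635,-0.396,-0.065],"twist": [0.694,0.093,0.252],"fingers": 90},
    {"travel": [-0.5635,-0.396,-0.065],"twist": [0.694,0.093,0.252],"fingers": 90},
    {"travel": [-0.5635,-0.396,-0.065],"twist": [0.694,0.093,0.252],"fingers": 90},
    {"travel": [-0.5635,-0.396,-0.065],"twist": [0.694,0.093,0.252],"fingers": 90},
    {"travel": [-0.5635,-0.396,-0.065],"twist": [0.694,0.093,0.252],"fingers": 90},
  ],
  grip_force=60,
)

```text
time_s: 2.1
ee_pos: [0.4691, 0.0178, 0.291]
ee_rot: [0.69, -0.646, 0.223, -0.239]
force: [0.3, -0.5, -0.5]
finger_gap: 0.0603
```

Run:
```python
from plan import *
s=bot.state();print(s['joint_pos'].round(3),s['qvel'].round(3))
for o in(.24,.121,.06,-.019):print(rel(C+o*zc,RM))
p,d=bot.read_camera('side');cv2.imwrite('pics/s1.png',p[:,:,::-1])
```

```text
[-0.072 -0.83   2.141  0.094  1.17   1.426] [ 0.731  0.     0.024 -0.512 -0.052  0.754]
(array([-0.0073,  0.0497, -0.0301]), array([0.031 , 0.003 , 0.0015]), np.float64(1.8))
(array([-0.0069,  0.0461,  0.0889]), array([0.031 , 0.003 , 0.0015]), np.float64(1.8))
(array([-0.0067,  0.0442,  0.1498]), array([0.031 , 0.003 , 0.0015]), np.float64(1.8))
(array([-0.0065,  0.0417,  0.2288]), array([0.031 , 0.003 , 0.0015]), np.float64(1.8))
```

View pics/s1.png

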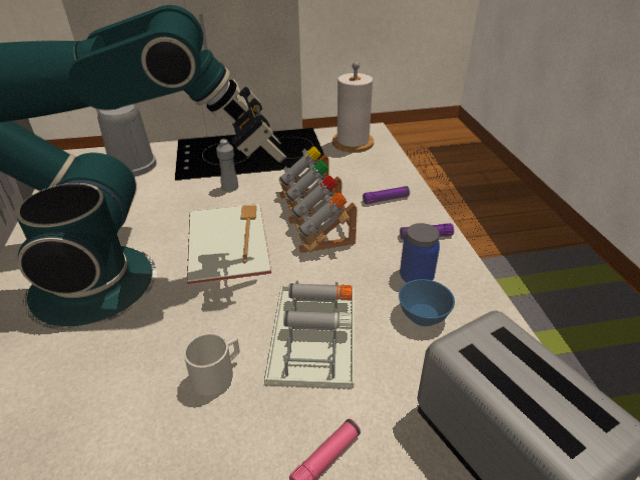

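move_arm(
  series=[
    {"travel": [-0.007,0.046,0.03],"twist": [0.031,0.003,0.0015],"fingers": 90},
    {"travel": [-0.007,0.046,0.06],"twist": [0.031,0.003,0.0015],"fingers": 90},
    {"travel": [-0.007,0.046,0.089],"twist": [0.031,0.003,0.0015],"fingers": 90},
    {"travel": [-0.007,0.046,0.089],"twist": [0.031,0.003,0.0015],"fingers": 90},
    {"travel": [-0.007,0.046,0.089],"twist": [0.031,0.003,0.0015],"fingers": 90},
    {"travel": [-0.007,0.046,0.089],"twist": [0.031,0.003,0.0015],"fingers": 90},
  ],
)

```text
time_s: 2.75
ee_pos: [0.4875, 0.0276, 0.1944]
ee_rot: [0.685, -0.643, 0.234, -0.25]
force: [-0.5, 0.4, -0.6]
finger_gap: 0.0598
```

Run:
```python
from plan import *
s=bot.state();print(s['joint_pos'].round(3),s['qvel'].round(3))
for o in(.121,.06,-.019):print(rel(C+o*zc,RM))
```

```text
[-0.035 -0.808  2.295  0.078  0.959  1.451] [ 0.001 -0.002 -0.001 -0.002 -0.006  0.003]
(array([0.0015, 0.0013, 0.0012]), array([-0.0012,  0.0007,  0.0001]), np.float64(0.1))
(array([0.0016, 0.0013, 0.0622]), array([-0.0012,  0.0007,  0.0001]), np.float64(0.1))
(array([0.0016, 0.0014, 0.1412]), array([-0.0012,  0.0007,  0.0001]), np.float64(0.1))
```

move_arm(
  series=[
    {"travel": [0.0016,0.0014,0.03],"twist": [0,0,0],"fingers": 90},
    {"travel": [0.0016,0.0014,0.06],"twist": [0,0,0],"fingers": 90},
    {"travel": [0.0016,0.0014,0.08],"twist": [0,0,0],"fingers": 90},
    {"travel": [0.0016,0.0014,0.1],"twist": [0,0,0],"fingers": 90},
    {"travel": [0.0016,0.0014,0.12],"twist": [0,0,0],"fingers": 90},
    {"travel": [0.0016,0.0014,0.141],"twist": [0,0,0],"fingers": 90},
    {"travel": [0.0016,0.0014,0.141],"twist": [0,0,0],"fingers": 90},
    {"travel": [0.0016,0.0014,0.141],"twist": [0,0,0],"fingers": 90},
  ],
)

```text
time_s: 3.55
ee_pos: [0.5773, 0.0316, 0.0867]
ee_rot: [0.685, -0.643, 0.234, -0.25]
force: [-0.1, -0.6, 0.2]
finger_gap: 0.06
```

Run:
```python
from plan import *
s=bot.state();print(s['joint_pos'].round(3))
print(rel(C-.019*zc,RM))
p,d=bot.read_camera('side');cv2.imwrite('pics/s2.png',cv2.resize(p[100:300,180:420,::-1],None,fx=3,fy=3))
```

```text
[-0.016 -0.443  2.268  0.089  0.62   1.438]
(array([-0.0002,  0.0009,  0.0009]), array([-0.0014,  0.0006, -0.    ]), np.float64(0.1))
```

View pics/s2.png

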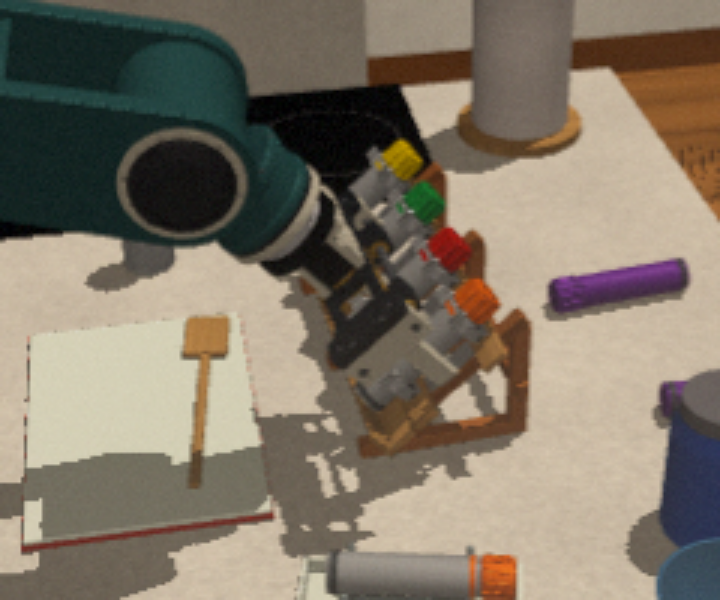

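The fingers straddle the middle of the empty shaker, near (440,340) in the enlarged crop. I'll close, then pull square out.

move_arm(
  series=[
    {"travel": [0,0,0],"twist": [0,0,0],"fingers": 255},
    {"travel": [0,0,0],"twist": [0,0,0],"fingers": 255},
    {"travel": [0,0,0],"twist": [0,0,0],"fingers": 255},
    {"travel": [0,0,0],"twist": [0,0,0],"fingers": 255},
    {"travel": [0,0,0],"twist": [0,0,0],"fingers": 255},
    {"travel": [0,0,0],"twist": [0,0,0],"fingers": 255},
    {"travel": [0,0,0],"twist": [0,0,0],"fingers": 255},
    {"travel": [0,0,0],"twist": [0,0,0],"fingers": 255},
  ],
  grip_force=60,
)

```text
time_s: 4.4
ee_pos: [0.5773, 0.0318, 0.0874]
ee_rot: [0.685, -0.643, 0.235, -0.25]
force: [-6.5, 0.9, 5.3]
finger_gap: 0.0308
```

move_arm(
  series=[
    {"travel": [0,0,-0.004],"twist": [0,0,0],"fingers": 255},
    {"travel": [0,0,-0.008],"twist": [0,0,0],"fingers": 255},
    {"travel": [0,0,-0.012],"twist": [0,0,0],"fingers": 255},
    {"travel": [0,0,-0.016],"twist": [0,0,0],"fingers": 255},
    {"travel": [0,0,-0.02],"twist": [0,0,0],"fingers": 255},
    {"travel": [0,0,-0.025],"twist": [0,0,0],"fingers": 255},
    {"travel": [0,0,-0.035],"twist": [0,0,0],"fingers": 255},
    {"travel": [0,0,-0.05],"twist": [0,0,0],"fingers": 255},
    {"travel": [0,0,-0.07],"twist": [0,0,0],"fingers": 255},
    {"travel": [0,0,-0.09],"twist": [0,0,0],"fingers": 255},
    {"travel": [0,0,-0.09],"twist": [0,0,0],"fingers": 255},
  ],
)

```text
time_s: 5.5
ee_pos: [0.5192, 0.028, 0.1596]
ee_rot: [0.684, -0.642, 0.236, -0.252]
force: [0.1, -0.2, -1.3]
finger_gap: 0.031
```

Run:
```python
from plan import *
s=bot.state();print(s['joint_pos'].round(3),s['force'])
D={}
for n in('side','top'):
    p,d=bot.read_camera(n);D[n]=p;np.savez(n+'3.npz',p=p,d=d)
cv2.imwrite('pics/s3.png',cv2.resize(D['side'][100:300,180:420,::-1],None,fx=3,fy=3))
cv2.imwrite('pics/t3.png',cv2.resize(D['top'][180:320,130:330,::-1],None,fx=3,fy=3))
```

```text
[-0.031 -0.695  2.297  0.082  0.838  1.444] [ 0.1445774  -0.16017457 -1.30016823]
```

View pics/s3.png

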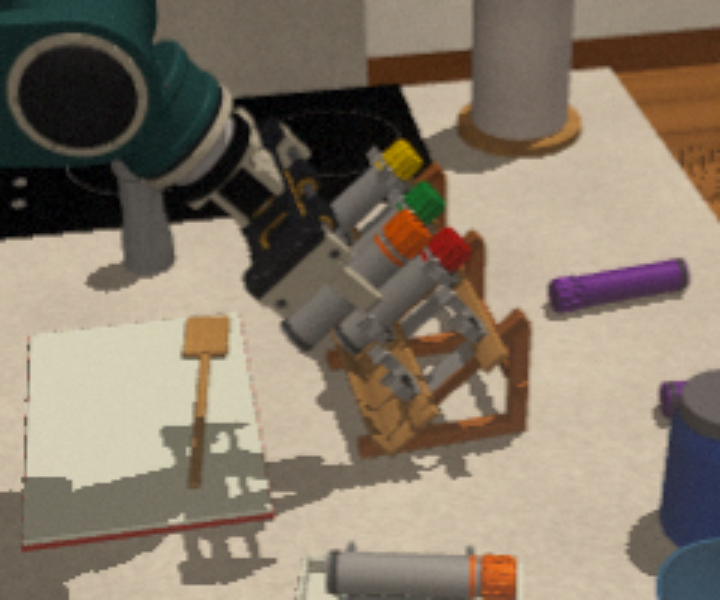

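The empty shaker is out and held square, cap at (405,232) in the crop. Its clips are now free at (400,380) and (470,310). I'll check its pose in the hand and measure the empty clips.

Run:
```python
from fit import *
from plan import *
D={n:np.load(n+'3.npz') for n in('side','top')}
s=bot.state();M=R.from_quat(s['ee_rot']).as_matrix();g=s['ee_pos']-.019*M[:,2]
for nm in(('side',),('top',),('side','top')):
    P=cloud(D,nm)[:,:3]
    c,a,n,t,sd=cylfit(P,g,-M[:,1],L=.065)
    q=P-c
    print(nm,'c in tool',(M.T@(c-g)).round(4),'axis in tool',(M.T@a).round(3),n,np.percentile(t,[.5,2,98,99.5]).round(4),sd.round(4))
    # cap pixels
    l=(P-g)@M; k=(abs(l[:,0])<.02)&(abs(l[:,2])<.02)&(abs(l[:,1])<.085)&(abs(l[:,1])>.03)
    print('ends',np.percentile(l[k,1],[.5,2,98,99.5]).round(4))
    # clips now
    cl=(P-C)@np.c_[xc,np.cross(zc,xc),zc]
    for sg in(-1,1):
        k=(abs(cl[:,0]-sg*.038)<.012)&(abs(cl[:,1])<.03)&(cl[:,2]>.006)&(cl[:,2]<.022)
        L=cl[k]; 
        for y in(-1,1):
            Q=L[L[:,1]*y>0]; 
            if len(Q)>3: print('clip',sg,y,len(Q),np.median(Q,0).round(4),'xr',np.percentile(Q[:,0],[5,95]).round(4),'zmax',np.percentile(Q[:,2],98).round(4))
print(rel(FREE+[0,0,.16-.019],TM));
```

```text
('side',) c in tool [-0.0008 -0.     -0.0015] axis in tool [ 0.008 -1.    -0.008] 583 [-0.0699 -0.0678  0.0673  0.0685] 0.0018
ends [-0.069  -0.0688  0.068   0.0701]
clip -1 -1 25 [-0.0387 -0.0179  0.0114] xr [-0.0455 -0.033 ] zmax 0.0209
clip -1 1 31 [-0.0386  0.0157  0.0156] xr [-0.0455 -0.0323] zmax 0.021
clip 1 -1 26 [ 0.0363 -0.0186  0.0122] xr [0.0309 0.0425] zmax 0.0208
clip 1 1 32 [0.0371 0.0162 0.0143] xr [0.0309 0.0439] zmax 0.0198
('top',) c in tool [-0.0002 -0.      0.0017] axis in tool [ 0.005 -1.    -0.007] 452 [-0.0256 -0.0234  0.0702  0.0707] 0.0016
ends [-0.0728 -0.0719 -0.0316 -0.0306]
clip 1 -1 21 [ 0.0406 -0.0169  0.0129] xr [0.0333 0.0468] zmax 0.0206
clip 1 1 16 [0.0433 0.0159 0.0134] xr [0.0393 0.0482] zmax 0.019
('side', 'top') c in tool [-0.0004 -0.      0.0001] axis in tool [ 0.008 -1.     0.004] 1021 [-0.0689 -0.0659  0.0691  0.0702] 0.0019
ends [-0.0722 -0.0709  0.0676  0.0697]
clip -1 -1 25 [-0.0387 -0.0179  0.0114] xr [-0.0455 -0.033 ] zmax 0.0209
clip -1 1 31 [-0.0386  0.0157  0.0156] xr [-0.0455 -0.0323] zmax 0.021
clip 1 -1 47 [ 0.0381 -0.0184  0.0128] xr [0.0314 0.0451] zmax 0.0211
clip 1 1 48 [0.0396 0.0161 0.014 ] xr [0.031  0.0456] zmax 0.0198
(array([ 0.3671,  0.0386, -0.0698]), array([-0.6962,  0.1121,  0.3047]), np.float64(44.0))
```

Run:
```python
from plan import *
s=bot.state();R0=R.from_quat(s['ee_rot']).as_matrix()
for w in([.52,-.03,.23],[.50,-.17,.28],[.4683,-.343,.25],[.4683,-.343,.125]): print(w,rel(w,TM))
```

```text
[0.52, -0.03, 0.23] (array([ 0.0579, -0.0448, -0.058 ]), array([-0.6962,  0.1121,  0.3047]), np.float64(44.0))
[0.5, -0.17, 0.28] (array([ 0.1964, -0.0552, -0.1148]), array([-0.6962,  0.1121,  0.3047]), np.float64(44.0))
[0.4683, -0.343, 0.25] (array([ 0.367 , -0.0034, -0.1194]), array([-0.6962,  0.1121,  0.3047]), np.float64(44.0))
[0.4683, -0.343, 0.125] (array([ 0.3671,  0.0774, -0.024 ]), array([-0.6962,  0.1121,  0.3047]), np.float64(44.0))
```

move_arm(
  series=[
    {"travel": [0.02,-0.022,-0.029],"twist": [0,0,0],"fingers": 255},
    {"travel": [0.058,-0.045,-0.058],"twist": [0,0,0],"fingers": 255},
    {"travel": [0.1,-0.05,-0.08],"twist": [-0.14,0.02,0.06],"fingers": 255},
    {"travel": [0.14,-0.055,-0.1],"twist": [-0.28,0.045,0.12],"fingers": 255},
    {"travel": [0.19,-0.055,-0.115],"twist": [-0.4,0.064,0.175],"fingers": 255},
    {"travel": [0.23,-0.04,-0.117],"twist": [-0.5,0.08,0.22],"fingers": 255},
    {"travel": [0.27,-0.03,-0.118],"twist": [-0.6,0.097,0.263],"fingers": 255},
    {"travel": [0.31,-0.02,-0.119],"twist": [-0.696,0.112,0.305],"fingers": 255},
    {"travel": [0.35,-0.01,-0.119],"twist": [-0.696,0.112,0.305],"fingers": 255},
    {"travel": [0.367,-0.003,-0.119],"twist": [-0.696,0.112,0.305],"fingers": 255},
    {"travel": [0.367,-0.003,-0.119],"twist": [-0.696,0.112,0.305],"fingers": 255},
    {"travel": [0.367,0.03,-0.08],"twist": [-0.696,0.112,0.305],"fingers": 255},
    {"travel": [0.367,0.055,-0.05],"twist": [-0.696,0.112,0.305],"fingers": 255},
    {"travel": [0.367,0.077,-0.024],"twist": [-0.696,0.112,0.305],"fingers": 255},
    {"travel": [0.367,0.077,-0.024],"twist": [-0.696,0.112,0.305],"fingers": 255},
    {"travel": [0.367,0.077,-0.024],"twist": [-0.696,0.112,0.305],"fingers": 255},
    {"travel": [0.367,0.077,-0.024],"twist": [-0.696,0.112,0.305],"fingers": 255},
  ],
)

```text
time_s: 7.3
ee_pos: [0.4696, -0.3431, 0.1279]
ee_rot: [-0.612, 0.791, -0.002, 0.001]
force: [0.3, 0.0, -0.9]
finger_gap: 0.0309
```

Run:
```python
from fit import *
from plan import *
s=bot.state();M=R.from_quat(s['ee_rot']).as_matrix();g=s['ee_pos']-.019*M[:,2]
print(s['joint_pos'].round(3),s['ee_pos'],s['force'])
D={}
for n in('side','top'):
    p,d=bot.read_camera(n);D[n]=dict(p=p,d=d)
for nm in(('side',),('top',),('side','top')):
    P=cloud(D,nm)[:,:3]
    c,a,n,t,sd=cylfit(P,g,-M[:,1],L=.065)
    print(nm,(M.T@(c-g)).round(4),(M.T@a).round(3),n,np.percentile(t,[.5,2,98,99.5]).round(4))
print(rel(FREE+[0,0,-.019],TM))
cv2.imwrite('pics/s4.png',cv2.resize(D['side']['p'][200:400,220:420,::-1],None,fx=3,fy=3))
```

```text
[-0.675 -0.05   1.76   0.     1.429  1.15 ] [ 0.46957166 -0.34305837  0.12787424] [ 0.34911174  0.04363898 -0.90659531]
('side',) [-0.0002 -0.      0.0017] [ 0.006 -1.     0.001] 575 [-0.0729 -0.0715  0.0652  0.0657]
('top',) [-0.0017 -0.      0.0012] [-0.018 -0.999 -0.041] 109 [-0.0457 -0.0447 -0.009  -0.007 ]
('side', 'top') [-0.0003 -0.      0.0019] [ 0.007 -1.    -0.003] 684 [-0.0727 -0.0712  0.0651  0.0657]
(array([-1.000e-04,  1.400e-03,  1.025e-01]), array([-0.003 , -0.0009, -0.0001]), np.float64(0.2))
```

View pics/s4.png

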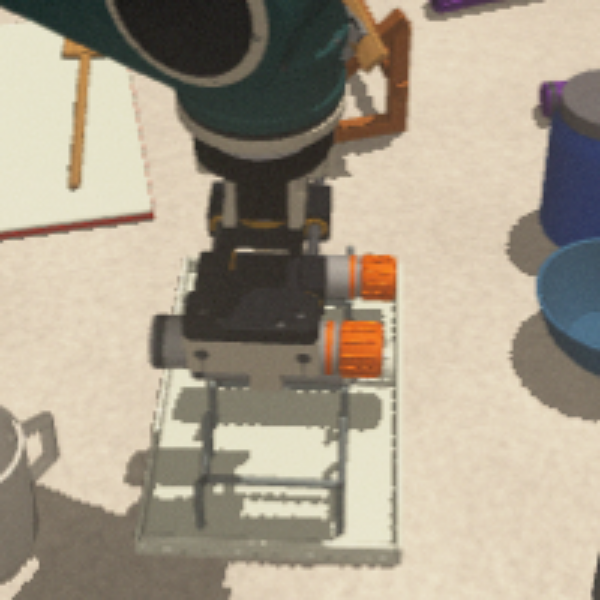

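move_arm(
  series=[
    {"travel": [0,-0.0005,0.04],"twist": [-0.003,0,0],"fingers": 255},
    {"travel": [0,-0.0005,0.07],"twist": [-0.003,0,0],"fingers": 255},
    {"travel": [0,-0.0005,0.085],"twist": [-0.003,0,0],"fingers": 255},
    {"travel": [0,-0.0005,0.092],"twist": [-0.003,0,0],"fingers": 255},
    {"travel": [0,-0.0005,0.097],"twist": [-0.003,0,0],"fingers": 255},
    {"travel": [0,-0.0005,0.1],"twist": [-0.003,0,0],"fingers": 255},
    {"travel": [0,-0.0005,0.1],"twist": [-0.003,0,0],"fingers": 255},
  ],
)

```text
time_s: 8.1
ee_pos: [0.4704, -0.3437, 0.0282]
ee_rot: [-0.612, 0.791, -0.001, -0.0]
force: [-0.6, 0.4, -0.8]
finger_gap: 0.0306
```

move_arm(
  series=[
    {"travel": [0,0.001,0.0015],"twist": [0,0,0],"fingers": 255},
    {"travel": [0,0.001,0.003],"twist": [0,0,0],"fingers": 255},
    {"travel": [0,0.001,0.003],"twist": [0,0,0],"fingers": 255},
  ],
)

```text
time_s: 8.4
ee_pos: [0.4699, -0.3439, 0.0268]
ee_rot: [-0.612, 0.791, -0.001, -0.0]
force: [-3.2, 4.0, 11.4]
finger_gap: 0.0308
```

move_arm(
  series=[
    {"travel": [0,0,0],"twist": [0,0,0],"fingers": 150},
    {"travel": [0,0,0],"twist": [0,0,0],"fingers": 130},
    {"travel": [0,0,0],"twist": [0,0,0],"fingers": 100},
    {"travel": [0,0,0],"twist": [0,0,0],"fingers": 90},
    {"travel": [0,0,0],"twist": [0,0,0],"fingers": 90},
    {"travel": [0,0,0],"twist": [0,0,0],"fingers": 90},
    {"travel": [0,0,-0.02],"twist": [0,0,0],"fingers": 90},
    {"travel": [0,0,-0.05],"twist": [0,0,0],"fingers": 90},
    {"travel": [0,0,-0.09],"twist": [0,0,0],"fingers": 90},
    {"travel": [0,0,-0.13],"twist": [0,0,0],"fingers": 90},
    {"travel": [0,0,-0.16],"twist": [0,0,0],"fingers": 90},
    {"travel": [0,0,-0.16],"twist": [0,0,0],"fingers": 90},
  ],
)

```text
time_s: 9.6
ee_pos: [0.4708, -0.3443, 0.1917]
ee_rot: [-0.612, 0.791, -0.005, 0.001]
force: [0.1, -0.1, 0.7]
finger_gap: 0.0603
```

Run:
```python
from fit import *
from plan import *
D={}
for n in('side','top'):
    p,d=bot.read_camera(n);D[n]=dict(p=p,d=d)
for nm in(('side',),('top',),('side','top')):
    P=cloud(D,nm)[:,:3]
    for w,c0 in(('empty',FREE),('spare',(.497,-.2636,.044)),('full',FULL)):
        c,a,n,t,sd=cylfit(P,c0,-TM[:,1],L=.065)
        print(nm,w,c.round(4),a.round(3),n,np.percentile(t,[.5,2,98,99.5]).round(4))
print(rel(FULL+[0,0,.10],TM),rel(FULL+[0,0,-.019],TM))
cv2.imwrite('pics/s5.png',cv2.resize(D['side']['p'][200:400,220:420,::-1],None,fx=3,fy=3))
```

```text
('side',) empty [ 0.4684 -0.3427  0.0443] [ 0.969 -0.247  0.002] 1219 [-0.0708 -0.0683  0.065   0.067 ]
('side',) spare [ 0.497  -0.2634  0.0439] [ 0.969 -0.246  0.002] 1019 [-0.0701 -0.0679  0.0655  0.0676]
('side',) full [ 0.5184 -0.1824  0.04  ] [ 0.965 -0.245  0.089] 426 [-0.0965 -0.0944  0.068   0.0694]
('top',) empty [ 0.4687 -0.3416  0.0422] [ 0.916 -0.323 -0.236] 20 [-0.0165 -0.0164  0.0021  0.0022]
('top',) spare [ 0.4969 -0.2639  0.0437] [ 0.97  -0.243  0.001] 608 [-0.0678 -0.066   0.0683  0.0712]
('top',) full [ 0.5184 -0.1824  0.0437] [ 0.971 -0.239 -0.001] 584 [-0.0675 -0.0662  0.0678  0.0708]
('side', 'top') empty [ 0.4684 -0.3427  0.0443] [ 0.969 -0.247  0.002] 1239 [-0.0707 -0.0682  0.065   0.067 ]
('side', 'top') spare [ 0.497  -0.2636  0.0438] [ 0.969 -0.245  0.002] 1629 [-0.0699 -0.0672  0.0672  0.0692]
('side', 'top') full [ 0.5184 -0.1824  0.0438] [ 0.97  -0.243  0.003] 990 [-0.0677 -0.0659  0.0682  0.0696]
(array([-0.1684, -0.0064,  0.0426]), array([-0.003 , -0.0023,  0.0001]), np.float64(0.2)) (array([-0.1687, -0.006 ,  0.1616]), array([-0.003 , -0.0023,  0.0001]), np.float64(0.2))
```

View pics/s5.png

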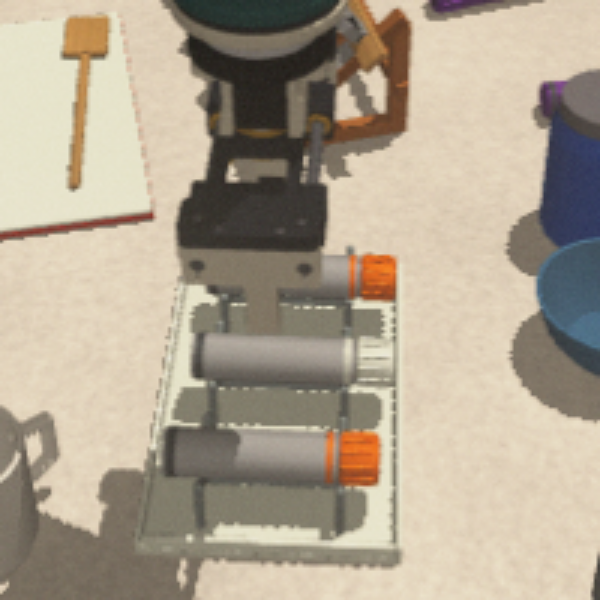

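The empty shaker lies level in the free cradle (crop (270,455)), and the spare and full shakers haven't moved. Now the full one.

move_arm(
  series=[
    {"travel": [-0.045,-0.002,0],"twist": [-0.003,-0.002,0],"fingers": 90},
    {"travel": [-0.09,-0.004,0],"twist": [-0.003,-0.002,0],"fingers": 90},
    {"travel": [-0.13,-0.006,0],"twist": [-0.003,-0.002,0],"fingers": 90},
    {"travel": [-0.1687,-0.006,0.02],"twist": [-0.003,-0.002,0],"fingers": 90},
    {"travel": [-0.1687,-0.006,0.04],"twist": [-0.003,-0.002,0],"fingers": 90},
    {"travel": [-0.1687,-0.006,0.06],"twist": [-0.003,-0.002,0],"fingers": 90},
    {"travel": [-0.1687,-0.006,0.06],"twist": [-0.003,-0.002,0],"fingers": 90},
  ],
)

```text
time_s: 10.4
ee_pos: [0.5166, -0.181, 0.1225]
ee_rot: [-0.612, 0.791, 0.002, -0.002]
force: [-1.1, 0.0, 0.5]
finger_gap: 0.0602
```

Run:
```python
from plan import *
print(rel(FULL+[0,0,-.019],TM))
```

```text
(array([ 0.0009, -0.0027,  0.0975]), array([0.006 , 0.0004, 0.0008]), np.float64(0.3))
```

move_arm(
  series=[
    {"travel": [0.001,-0.0025,0.02],"twist": [0.005,0,0],"fingers": 90},
    {"travel": [0.001,-0.0025,0.045],"twist": [0.005,0,0],"fingers": 90},
    {"travel": [0.001,-0.0025,0.065],"twist": [0.005,0,0],"fingers": 90},
    {"travel": [0.001,-0.0025,0.08],"twist": [0.005,0,0],"fingers": 90},
    {"travel": [0.001,-0.0025,0.09],"twist": [0.005,0,0],"fingers": 90},
    {"travel": [0.001,-0.0025,0.095],"twist": [0.005,0,0],"fingers": 90},
    {"travel": [0.001,-0.0025,0.0975],"twist": [0.005,0,0],"fingers": 90},
    {"travel": [0.001,-0.0025,0.0975],"twist": [0.005,0,0],"fingers": 90},
    {"travel": [0.001,-0.0025,0.0975],"twist": [0.005,0,0],"fingers": 90},
  ],
)

```text
time_s: 11.3
ee_pos: [0.5185, -0.1825, 0.0256]
ee_rot: [-0.612, 0.791, 0.0, 0.0]
force: [0.6, -0.7, 0.2]
finger_gap: 0.0601
```

Run:
```python
from plan import *
print(rel(FULL+[0,0,-.019],TM),bot.state()['qvel'].round(3))
p,d=bot.read_camera('side')
cv2.imwrite('pics/s6.png',cv2.resize(p[200:400,220:420,::-1],None,fx=3,fy=3))
```

```text
(array([-0.0002,  0.0002,  0.0006]), array([0.0001, 0.0003, 0.0007]), np.float64(0.0)) [-0.001 -0.     0.     0.001 -0.001 -0.   ]
```

View pics/s6.png

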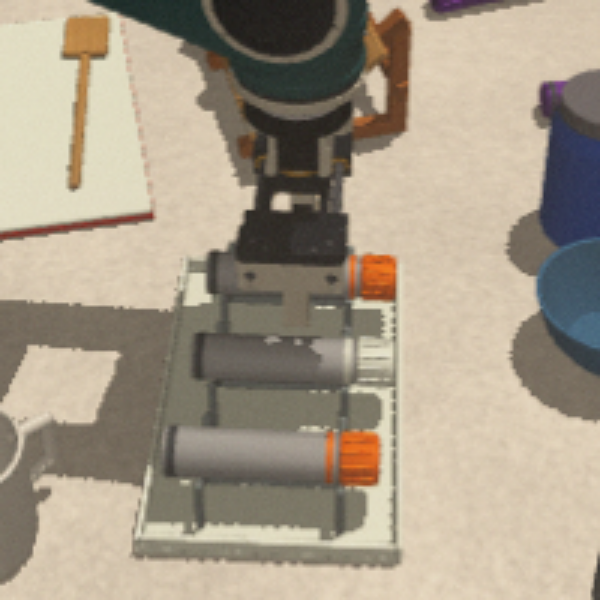

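move_arm(
  series=[
    {"travel": [0,0,0],"twist": [0,0,0],"fingers": 255},
    {"travel": [0,0,0],"twist": [0,0,0],"fingers": 255},
    {"travel": [0,0,0],"twist": [0,0,0],"fingers": 255},
    {"travel": [0,0,0],"twist": [0,0,0],"fingers": 255},
    {"travel": [0,0,0],"twist": [0,0,0],"fingers": 255},
    {"travel": [0,0,0],"twist": [0,0,0],"fingers": 255},
    {"travel": [0,0,0],"twist": [0,0,0],"fingers": 255},
    {"travel": [0,0,-0.01],"twist": [0,0,0],"fingers": 255},
    {"travel": [0,0,-0.03],"twist": [0,0,0],"fingers": 255},
    {"travel": [0,0,-0.07],"twist": [0,0,0],"fingers": 255},
    {"travel": [0,0,-0.11],"twist": [0,0,0],"fingers": 255},
    {"travel": [0,0,-0.15],"twist": [0,0,0],"fingers": 255},
    {"travel": [0,0,-0.19],"twist": [0,0,0],"fingers": 255},
    {"travel": [0,0,-0.2],"twist": [0,0,0],"fingers": 255},
    {"travel": [0,0,-0.2],"twist": [0,0,0],"fingers": 255},
    {"travel": [0,0,-0.2],"twist": [0,0,0],"fingers": 255},
  ],
  grip_force=60,
)

```text
time_s: 12.95
ee_pos: [0.5181, -0.1824, 0.2241]
ee_rot: [-0.612, 0.791, 0.001, -0.0]
force: [1.1, 0.9, -2.5]
finger_gap: 0.0309
```

Run:
```python
from plan import *
print(bot.state()['joint_pos'].round(3))
for p in ([.51,-.09,.28],C+.121*zc,C+.071*zc):print(p,rel(p,RM))
```

```text
[-0.385 -0.159  1.704  0.     1.599  1.44 ]
[0.51, -0.09, 0.28] (array([-0.0874,  0.0312, -0.0558]), array([ 0.6939, -0.1098, -0.3042]), np.float64(43.9))
[0.48737617 0.02611632 0.19269138] (array([-0.1941,  0.0821,  0.0317]), array([ 0.6939, -0.1098, -0.3042]), np.float64(43.9))
[0.51945214 0.02813437 0.15438916] (array([-0.2041,  0.0515,  0.07  ]), array([ 0.6939, -0.1098, -0.3042]), np.float64(43.9))
```

move_arm(
  series=[
    {"travel": [-0.02,0.01,-0.02],"twist": [0.1,-0.016,-0.044],"fingers": 255},
    {"travel": [-0.04,0.02,-0.04],"twist": [0.22,-0.035,-0.096],"fingers": 255},
    {"travel": [-0.06,0.03,-0.055],"twist": [0.34,-0.054,-0.149],"fingers": 255},
    {"travel": [-0.08,0.035,-0.056],"twist": [0.46,-0.073,-0.202],"fingers": 255},
    {"travel": [-0.1,0.045,-0.045],"twist": [0.58,-0.092,-0.254],"fingers": 255},
    {"travel": [-0.13,0.055,-0.025],"twist": [0.694,-0.11,-0.304],"fingers": 255},
    {"travel": [-0.165,0.07,0.005],"twist": [0.694,-0.11,-0.304],"fingers": 255},
    {"travel": [-0.194,0.082,0.032],"twist": [0.694,-0.11,-0.304],"fingers": 255},
    {"travel": [-0.194,0.082,0.032],"twist": [0.694,-0.11,-0.304],"fingers": 255},
    {"travel": [-0.194,0.082,0.032],"twist": [0.694,-0.11,-0.304],"fingers": 255},
    {"travel": [-0.194,0.082,0.032],"twist": [0.694,-0.11,-0.304],"fingers": 255},
    {"travel": [-0.194,0.082,0.032],"twist": [0.694,-0.11,-0.304],"fingers": 255},
  ],
)

```text
time_s: 14.15
ee_pos: [0.4878, 0.0249, 0.1928]
ee_rot: [0.684, -0.644, 0.234, -0.249]
force: [-0.7, -0.2, -2.6]
finger_gap: 0.0307
```

Run:
```python
from fit import *
from plan import *
s=bot.state();M=R.from_quat(s['ee_rot']).as_matrix();g=s['ee_pos']-.019*M[:,2]
print(s['joint_pos'].round(3),s['qvel'].round(3))
D={}
for n in('side','top'):
    p,d=bot.read_camera(n);D[n]=dict(p=p,d=d)
B=np.c_[xc,np.cross(zc,xc),zc]
for nm in(('side',),('top',),('side','top')):
    P=cloud(D,nm)[:,:3]
    c,a,n,t,sd=cylfit(P,g,-M[:,1],L=.065)
    print(nm,(M.T@(c-g)).round(4),'axis in clip',(B.T@a).round(3),'c in clip',(B.T@(c-C)).round(4),n,np.percentile(t,[.5,2,98,99.5]).round(4))
    cl=(P-C)@B
    for sg in(-1,1):
        k=(abs(cl[:,0]-sg*.038)<.012)&(abs(cl[:,1])<.03)&(cl[:,2]>.006)&(cl[:,2]<.022);L=cl[k]
        for y in(-1,1):
            Q=L[L[:,1]*y>0]
            if len(Q)>3: print('clip',sg,y,len(Q),np.median(Q,0).round(4))
print(rel(C-.019*zc,RM))
cv2.imwrite('pics/s7.png',cv2.resize(D['side']['p'][100:300,180:420,::-1],None,fx=3,fy=3))
```

```text
[-0.042 -0.807  2.297  0.081  0.957  1.445] [-0.002 -0.003 -0.    -0.003  0.     0.004]
('side',) [-0.0009  0.     -0.0005] axis in clip [1.    0.004 0.   ] c in clip [ 0.0003 -0.0003  0.1404] 659 [-0.0695 -0.0672  0.0683  0.0691]
clip -1 -1 23 [-0.0377 -0.0189  0.0131]
clip -1 1 27 [-0.0389  0.0168  0.0142]
clip 1 -1 26 [ 0.0372 -0.0183  0.0128]
clip 1 1 31 [0.037  0.017  0.0141]
('top',) [0.0003 0.     0.0014] axis in clip [1.    0.006 0.006] c in clip [ 0.0003 -0.0015  0.1384] 498 [-0.0313 -0.0267  0.072   0.0728]
clip -1 -1 20 [-0.037  -0.0172  0.0136]
clip 1 -1 21 [ 0.0396 -0.0172  0.0131]
clip 1 1 23 [0.0398 0.0163 0.0138]
('side', 'top') [-0.0005  0.      0.0004] axis in clip [ 1.     0.    -0.005] c in clip [ 0.0003 -0.0008  0.1395] 1151 [-0.0689 -0.0656  0.0712  0.0723]
clip -1 -1 43 [-0.0377 -0.018   0.0134]
clip -1 1 27 [-0.0389  0.0168  0.0142]
clip 1 -1 47 [ 0.0384 -0.0181  0.013 ]
clip 1 1 54 [0.0382 0.017  0.0139]
(array([-0.0013,  0.0003,  0.1399]), array([-0.0003, -0.0011, -0.0016]), np.float64(0.1))
```

View pics/s7.png

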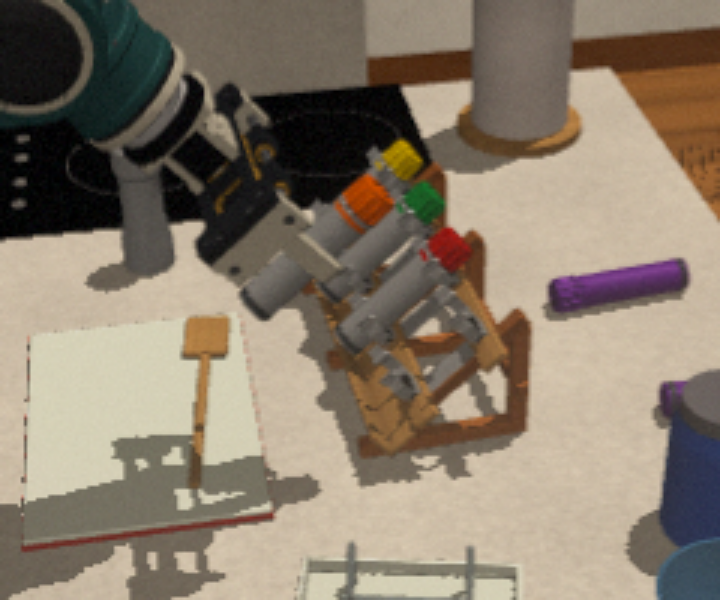

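Shaker and clips line up in the row direction within 0.5 mm and the axes are parallel. I'll advance and press in.

move_arm(
  series=[
    {"travel": [0,0,0.04],"twist": [0,0,0],"fingers": 255},
    {"travel": [0,0,0.08],"twist": [0,0,0],"fingers": 255},
    {"travel": [0,0,0.105],"twist": [0,0,0],"fingers": 255},
    {"travel": [0,0,0.115],"twist": [0,0,0],"fingers": 255},
    {"travel": [0,0,0.115],"twist": [0,0,0],"fingers": 255},
    {"travel": [0,0,0.115],"twist": [0,0,0],"fingers": 255},
  ],
)

```text
time_s: 14.85
ee_pos: [0.5616, 0.0292, 0.1059]
ee_rot: [0.684, -0.644, 0.235, -0.249]
force: [-0.3, -0.1, -2.5]
finger_gap: 0.0307
```

Run:
```python
from plan import *
print(rel(C-.019*zc,RM))
```

```text
(array([-0.0016,  0.0011,  0.0258]), array([-0.0012, -0.0015, -0.0019]), np.float64(0.2))
```

move_arm(
  series=[
    {"travel": [-0.001,0.001,0.004],"twist": [-0.001,-0.001,-0.002],"fingers": 255},
    {"travel": [-0.001,0.001,0.008],"twist": [-0.001,-0.001,-0.002],"fingers": 255},
    {"travel": [-0.001,0.001,0.012],"twist": [-0.001,-0.001,-0.002],"fingers": 255},
    {"travel": [-0.001,0.001,0.016],"twist": [-0.001,-0.001,-0.002],"fingers": 255},
    {"travel": [-0.001,0.001,0.02],"twist": [-0.001,-0.001,-0.002],"fingers": 255},
    {"travel": [-0.001,0.001,0.024],"twist": [-0.001,-0.001,-0.002],"fingers": 255},
    {"travel": [-0.001,0.001,0.027],"twist": [-0.001,-0.001,-0.002],"fingers": 255},
    {"travel": [-0.001,0.001,0.027],"twist": [-0.001,-0.001,-0.002],"fingers": 255},
  ],
)

```text
time_s: 15.65
ee_pos: [0.5781, 0.0314, 0.0854]
ee_rot: [0.685, -0.643, 0.234, -0.249]
force: [-28.6, 1.3, 20.5]
finger_gap: 0.0309
```

Run:
```python
from fit import *
from plan import *
s=bot.state();M=R.from_quat(s['ee_rot']).as_matrix();g=s['ee_pos']-.019*M[:,2];print('force in clip',np.c_[xc,np.cross(zc,xc),zc].T@s['force'])
print(rel(C-.019*zc,RM))
D={}
for n in('side','top'):
    p,d=bot.read_camera(n);D[n]=dict(p=p,d=d)
B=np.c_[xc,np.cross(zc,xc),zc]
for nm in(('side',),('top',),('side','top')):
    P=cloud(D,nm)[:,:3]
    c,a,n,t,sd=cylfit(P,g,-M[:,1],L=.065)
    print(nm,'axis in clip',(B.T@a).round(3),'c in clip',(B.T@(c-C)).round(4),n,np.percentile(t,[.5,2,98,99.5]).round(4))
```

```text
force in clip [-8.60485755  3.06821032 34.00217619]
(array([-0.0005,  0.0007, -0.0006]), array([-0.0001, -0.0002,  0.0006]), np.float64(0.0))
('side',) axis in clip [1.    0.013 0.021] c in clip [ 0.0007 -0.0005 -0.0005] 429 [-0.0828 -0.0804  0.0681  0.069 ]
('top',) axis in clip [1.    0.018 0.012] c in clip [ 0.0007 -0.0007 -0.0014] 360 [-0.0206 -0.0183  0.072   0.0728]
('side', 'top') axis in clip [1.    0.013 0.016] c in clip [ 0.0007 -0.0006 -0.0011] 787 [-0.0815 -0.0797  0.0711  0.0721]
```

It bottomed on the pads with 34 N along the normal, at the seat position. I'll release and back off.

move_arm(
  series=[
    {"travel": [0,0,-0.001],"twist": [0,0,0],"fingers": 255},
    {"travel": [0,0,-0.001],"twist": [0,0,0],"fingers": 150},
    {"travel": [0,0,-0.001],"twist": [0,0,0],"fingers": 110},
    {"travel": [0,0,-0.001],"twist": [0,0,0],"fingers": 90},
    {"travel": [0,0,-0.001],"twist": [0,0,0],"fingers": 90},
    {"travel": [0,0,-0.001],"twist": [0,0,0],"fingers": 90},
    {"travel": [0,0,-0.02],"twist": [0,0,0],"fingers": 90},
    {"travel": [0,0,-0.05],"twist": [0,0,0],"fingers": 90},
    {"travel": [0,0,-0.09],"twist": [0,0,0],"fingers": 90},
    {"travel": [0,0,-0.13],"twist": [0,0,0],"fingers": 90},
    {"travel": [0,0,-0.14],"twist": [0,0,0],"fingers": 90},
    {"travel": [0,0,-0.14],"twist": [0,0,0],"fingers": 90},
    {"travel": [0,0,-0.14],"twist": [0,0,0],"fingers": 90},
  ],
)

```text
time_s: 17.05
ee_pos: [0.4885, 0.0257, 0.1915]
ee_rot: [0.685, -0.643, 0.234, -0.249]
force: [-0.4, -0.3, -0.4]
finger_gap: 0.0604
```

```bash
cat > chk.py <<'E'
from fit import *
from plan import *
import sys
D={}
for n in('side','top'):
    p,d=bot.read_camera(n);D[n]=dict(p=p,d=d)
B=np.c_[xc,np.cross(zc,xc),zc]
for nm in(('side',),('top',),('side','top')):
    P=cloud(D,nm)[:,:3]
    for w,c0 in dict(full=C,red=C+.086*B[:,1],green=C+.172*B[:,1],yellow=C+.258*B[:,1]).items():
        c,a,n,t,sd=cylfit(P,c0,xc)
        print(nm,w,'axis',(B.T@a).round(3),'c',(B.T@(c-C)).round(4),n,np.percentile(t,[2,98,99]).round(4))
    for w,c0 in(('empty',FREE),('spare',(.497,-.2636,.044))):
        c,a,n,t,sd=cylfit(P,c0,-TM[:,1],L=.065)
        print(nm,w,c.round(4),a.round(3),n,np.percentile(t,[.5,2,98,99.5]).round(4))
cv2.imwrite(f'pics/{sys.argv[1]}.png',cv2.resize(D['side']['p'][120:400,200:460,::-1],None,fx=2.1,fy=2.1))
cv2.imwrite(f'pics/{sys.argv[1]}t.png',D['top']['p'][:,:,::-1])
E
python3 chk.py s9
```

```text
('side',) full axis [ 1.    -0.001  0.007] c [-0.      0.0001  0.0012] 616 [-0.0787  0.068   0.0689]
('side',) red axis [ 1.    -0.006  0.014] c [-0.      0.0857  0.001 ] 545 [-0.0785  0.067   0.0682]
('side',) green axis [ 1.    -0.008  0.001] c [-0.      0.1722  0.001 ] 432 [-0.0739  0.0668  0.0679]
('side',) yellow axis [ 1.    -0.004  0.004] c [0.     0.2577 0.0008] 373 [-0.0519  0.067   0.0675]
('side',) empty [ 0.4684 -0.3426  0.0441] [ 0.97  -0.244  0.   ] 1214 [-0.0709 -0.0684  0.065   0.0669]
('side',) spare [ 0.4971 -0.2634  0.0438] [ 0.969 -0.246  0.004] 1020 [-0.0702 -0.068   0.0655  0.0676]
('top',) full axis [ 1.    -0.004  0.008] c [ 0.     -0.0006 -0.001 ] 592 [-0.0649  0.0718  0.0723]
('top',) red axis [1.    0.    0.006] c [ 0.      0.0857 -0.0011] 599 [-0.0671  0.0707  0.0717]
('top',) green axis [ 1.    -0.014  0.005] c [ 0.      0.1725 -0.0009] 591 [-0.0661  0.0705  0.0712]
('top',) yellow axis [ 1.    -0.006 -0.   ] c [ 0.      0.2576 -0.0007] 620 [-0.0682  0.0693  0.0702]
('top',) empty [ 0.4683 -0.343   0.043 ] [ 0.97  -0.243  0.003] 544 [-0.0685 -0.0667  0.0682  0.0703]
('top',) spare [ 0.4969 -0.2639  0.0438] [ 0.971 -0.238  0.002] 592 [-0.0679 -0.066   0.0676  0.0708]
('side', 'top') full axis [ 1.    -0.     0.008] c [-0.     -0.0005 -0.0001] 1199 [-0.0787  0.07    0.0717]
('side', 'top') red axis [ 1.    -0.003  0.011] c [-0.      0.0856 -0.0003] 1130 [-0.0701  0.0696  0.0711]
('side', 'top') green axis [ 1.    -0.013  0.007] c [ 0.      0.1723 -0.0003] 1010 [-0.0763  0.0697  0.0704]
('side', 'top') yellow axis [ 1.    -0.003  0.004] c [ 0.      0.2575 -0.0003] 974 [-0.0657  0.0688  0.0694]
('side', 'top') empty [ 0.4684 -0.3428  0.0438] [ 0.97  -0.244  0.001] 1764 [-0.0702 -0.0676  0.0665  0.0684]
('side', 'top') spare [ 0.497  -0.2636  0.0438] [ 0.97  -0.244  0.003] 1614 [-0.0701 -0.0672  0.0666  0.0689]
```

View pics/s9.png

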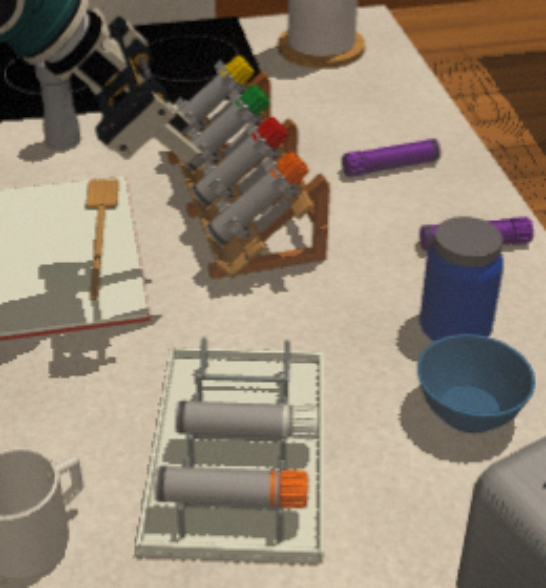

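The full shaker sits level with its neighbours in the clips, cap up at (290,168) in the crop. The empty one is in the cradle with its cap at (290,488), and the robot is clear. Handing in.

Run:
```python
from plant import bot
print(bot.sign_off()); s=bot.state(); print(s['time_s'],s['force'])
```

```text
the job is handed in; nothing more can be done
None
the job is handed in; nothing more can be done
```

The empty orange-capped shaker is now in the free cradle of the refill rack. The full one is in the two clips the empty one came from, cap end up the slope. I handed the job in at about 17 s, with the gripper open and clear of everything by about 14 cm.

- **Empty shaker:** I pulled it straight out of the clips and lowered it until it touched the cradle, then let go. It lies level, its axis about 44 mm above the counter and centred in the cradle.
- **Full shaker:** I pressed it in until it bottomed on the pads, at 34 N along the clip direction. After letting go, combined-view fits put its axis within about 0.5 mm of the seat. It stands level with the other three shakers (within 0.2 mm) and parallel to the clips to about 0.5°.
- **Other shakers:** red, green, yellow and the spare measured where they were at the start. In the last side picture I saw nothing else disturbed, but I did not measure the other objects.
- **Disagreement:** the side and top cameras differ by about 2 mm in height across the rack face, for all four clipped shakers alike. That matches the stated calibration accuracy, so I relied on the comparison with the neighbouring shakers.

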